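# Load the wire sled and slide it under its cover

## Task

Swing the steel keeper arm on the wooden guide fully open, out of the lane. Then put the full spool of wire down on the spindle of the wooden sled, and push the sled, by its wooden block only and keeping it flat on the bench, forward along the lane to the corner and then sideways under the clear cover until it is fully home against the end stop. Finally swing the keeper fully shut behind the sled, and leave the empty spool, cup and screwdriver where they are.

Things in the scene. Friction and masses are not known exactly. Their poses are not given: they have to be found in the camera images.
- station: Fixed L-shaped lane of brown wooden strips, 16 mm high and 10 mm thick, on the bench. Origin on the bench at the middle of the lane's corner; x runs along the front lane (away from the robot), y along the side lane (to the left). Front lane: x = -170 to -53 mm, between inner faces y = -73 and 73 mm. The right-hand strip ends at x = -58 mm: the corner is open on its right.
- end_stop (a point): Foot of the face of the 30 mm high end stop of the side lane, at station x = 0, y = 250 mm. The side lane leads to it between inner faces x = -53 and 53 mm; its far strip starts at y = -83 mm, its near strip at y = 73 mm.
- cover_edge (a point): Middle of the front lower edge of the flat clear cover over the end of the side lane, 95 mm above the bench, at station y = 175 mm. The cover spans station x = -80 to 80, y = 175 to 262 mm, its top is 105 mm above the bench; it has an aluminium front edge and four thin steel posts.
- keeper (a joint): Angle of the flat steel keeper arm (rad): 0 = fully shut, across the side lane, pointing along station -x; 1.57 = fully open, pointing along station -y over the far strip. Grows anticlockwise from above; stays where left. Arm 16 mm wide, 17 to 31 mm above the bench; shut, it fills station y = 87 to 103 mm, its end at x = 10 mm.
- keeper_post (a point): Top of the keeper's round dark wooden finger post, 14 mm in diameter, upright on the arm 52 mm from its pivot; it stands from 31 to 65 mm above the bench. This point is its top centre.
- keeper_pivot (a point): Pivot of the keeper arm (vertical axis), at station x = 70, y = 95 mm, 31 mm above the bench.
- sled: Loose dark wooden block 100 mm (x) by 140 mm (y) by 26 mm high, about 0.35 kg, in the front lane, its axes nearly along the station's. Origin at the centre of its underside. A steel spindle, 10 mm in diameter with a tapered tip, stands on it at sled x = 0, y = 30 mm. Fully home, its origin is at station x about 0, y = 180 mm.
- spindle_foot (a point): Foot of the sled's spindle: on the axis, at the top face of the block, 26 mm above the bench; the spindle rises 54 mm above this point.
- full_spool: The full spool: two black plastic flanges 58 mm in diameter and 5 mm thick, wound with steel wire to 53 mm diameter, 45 mm high, standing upright on the bench, 16 mm bore right through, about 0.22 kg. Origin at the centre of its underside, z along the bore.
- empty_spool: Bystander: the same spool without wire (thin 25 mm core between the flanges), 45 mm high. Origin at the centre of its underside.
- cup: Bystander: cardboard coffee cup with a black lid, 82 mm in diameter, 107 mm high. Origin at the centre of its underside.
- screwdriver: Bystander: screwdriver with a red handle lying on the bench beyond the spools, pointing across.
Things that resemble listed ones, but are neither listed nor needed, are in the scene too. Leave any pink look-alike of the full_spool alone. What is shaped like the sled but yellow is not meant.

How it is judged:
By the outcome, as a careful person would: the job done as asked, in the order asked, and still so for the second after the job is handed in, with the robot touching nothing.
It also fails if it takes over 72 s, if anything falls off the work surface, if the arm or the gripper's body presses on something with over 40 N, if the wrist force passes 120 N, or if a joint passes its speed limit or range.

## Robot

A 6-joint arm with a two-finger parallel gripper is mounted at the origin on the work surface. World frame = base frame: x ahead of the robot, y to its left, z up, the work surface at z = 0. Lengths are in m, angles in rad, forces in N, time in s.
With the tool pointing down it reaches from about 0.375 to 0.925 m from the base axis. Payload 5.7 kg.
Tool frame: the origin (TCP) lies at the very end of the fingers, on their centre line; the grasp point (between the pads) lies 19 mm behind it; z points along the fingers, y is the direction in which the jaws open and shut (so a half turn about z gives the same grasp; the last joint's range is limited). The gripper opens to 85 mm and grips with 20 to 120 N. Pads are 22 mm wide; open, the fingers measure 114 mm over their backs; the gripper's body (76 mm by 85 mm) begins 54 mm behind the grasp point. The pads swing forward as they close: fully open they stand 13 mm farther back than shut.
Start: joints at [-1.393, 0.359, 1.51, -0, 1.272, -0.115], TCP at [0.173, -0.574, 0.196] pointing down, gripper open.
Joint ranges: [-2.97, 2.97], [-1.01, 2.36], [0.21, 2.38], [-0.96, 4.11], [0.2, 2.71], [-2.98, 2.98]. Speed limits (rad/s): [2.39, 2.39, 3.14, 3.14, 3.14, 3.14].

## Interface

Orientations are given as a rotation vector (axis times angle).
In Python, from plant import bot, vision, spotter gives the robot as it stands.
- The arm moves only by the tool move_arm, never from a script. Its argument "motion" is a list of rows, each a list of 7 numbers: the opening, from 0 (shut) to 1 (fully open), then the shift along the tool's x, y, z in m, then the turn, a rotation vector about the tool's x, y, z in rad. A call has 1 to 10 rows; each row is the pose to reach, as a shift and turn from the pose commanded when the call began, along the tool's axes at that moment; what a row does not reach only later rows make up. A row lasts 1/12 s, in which the tool goes at most 41.7 mm and 7.16 degrees, less where a joint would pass 70% of its speed; a pose out of reach is approached as far as the arm can. A call with a gripper value outside its range is refused whole. The fingers move at their own pace and stop on an object; the grip force is fixed at half the most. Time passes only in rows, so rows that repeat a pose let the fingers close. It gives the time, the measured TCP pose, the force and the opening at its end, in the units of the state.
- bot.observe(): the state, without advancing time (a new reading comes with each control period).
- vision.capture(name): name is "side" or "top" or "wrist"; returns a dict with "image" (480x640x3 uint8, red, green, blue), "K" (3x3 intrinsics, pixels), "pose" (4x4, takes a point from camera to world coordinates). Camera axes: x right, y up, looking along -z (the intrinsics and any distortion apply to the point x, -y, -z); pixel columns grow to the right and rows downward; lengths in m; the calibration is good to about 2 mm. A picture is of the moment at which its call begins. There is no depth.
- bot.close_job(): hands the job in, once; it reports no verdict.
Trained networks look in the newest picture that a camera, given by its name, has taken for a name from the list of things; names that differ only in an ending like _2 or _b are one class to them, and where a whole thing is asked for, a point or a joint stands for the part that bears it (a point fixed in the world has none). Each returns a list of dicts, best first, with "score" (0 to 1); they miss things now and then, are a little off and sometimes report something else, mostly with a low value. They report only what shows in the picture. A call takes as long as a camera call. They do not tell look-alikes from the thing itself.
- spotter.find_in(camera, label): "box" ([centre column, centre row, width, height] in pixels, round what is visible of it).
- spotter.masks_of(camera, label): "region" (480x640 bool, what is visible of it) and "box" ([centre column, centre row, width, height] in pixels, round what is visible of it).
- spotter.tip_of(camera, label): "location" ([row, column] in pixels: a listed point, or the origin of a listed thing).
The state is a dict: "t": time; "q": joint angles; "joint_velocities": joint speeds; "tau": joint torques, N m; "tool_pos": TCP position; "orientation": TCP orientation; "contact_force": force on the tool from outside, world axes, zero at the start; "ft_torque": the same for the moment, N m; "gripper_width": finger opening in m.
Only numpy, scipy, OpenCV 4.12 (cv2) and the standard library are available. Lean on these libraries where they do the work, as an engineer would, in place of code of your own. Each camera call takes 0.05 s, during which the arm holds its last target. There are 200 camera calls.

## Working session

There is one attempt and no reset: what is moved stays moved. The work goes in short steps, Python scripts to look and compute and a tool call to move; the robot and the scene stay as the last step left them, time stands still between calls to the robot, and variables do not carry over. Pictures are saved under pics/ and viewed, about 8 in all and at most 12, crops included, and the job is handed in when it is done.

Besides the shell and the picture viewer there is one more tool, called after ">>>" as name(argument=value, ...) on one line, values as JSON. move_arm: Moves the arm, as the interface text tells. Its arguments: {"type":"object","properties":{"motion":{"type":"array"}},"required":["motion"]}

```bash
ls; mkdir -p pics
python3 - <<'E'
from plant import bot, vision, spotter
import cv2,numpy as np
s=bot.observe(); print(s)
for c in ["side","top"]:
    d=vision.capture(c); cv2.imwrite(f"pics/{c}0.png",d["image"][:,:,::-1])
    print(c,d["K"].tolist(),np.round(d["pose"],4).tolist(),d.keys())
    for l in ["sled","spindle_foot","full_spool","empty_spool","keeper_post","keeper_pivot","end_stop","cover_edge","station","cup"]:
        r=spotter.tip_of(c,l); print(l,[(np.round(x["location"],1).tolist(),round(x["score"],2)) for x in r])
E
```

```text
pics
{'t': 0.0, 'q': array([-1.39312927e+00,  3.59534662e-01,  1.51143935e+00, -6.71890529e-06,
        1.27250447e+00, -1.15101957e-01]), 'joint_velocities': array([-0.00094247, -0.0019164 ,  0.00135418,  0.00044246, -0.00174377,
        0.00045962]), 'tau': array([ 8.27804561e-04, -5.27612758e+01, -2.78614587e+01, -2.54472643e-04,
        1.30795033e-02,  7.26930729e-07]), 'tool_pos': array([ 0.17301799, -0.57372758,  0.19543336]), 'orientation': array([-3.10612803e+00, -4.57967992e-01,  1.02670146e-04]), 'contact_force': array([ 0.64698082, -1.51321343,  0.23206205]), 'ft_torque': array([-0.02630576, -0.00175352,  0.01875762]), 'gripper_width': 0.08526116705328544}
side [[548.350547276836, 0.0, 318.755391403497], [0.0, 548.350547276836, 242.8379574998423], [0.0, 0.0, 1.0]] [[-0.878, 0.2877, -0.3827, 0.1112], [-0.4781, -0.4848, 0.7324, 0.7625], [0.0252, 0.826, 0.5631, 0.7463], [0.0, 0.0, 0.0, 1.0]] dict_keys(['image', 'K', 'pose'])
sled [([202.8, 423.3], 0.78), ([304.0, 325.5], 0.56)]
spindle_foot [([303.2, 317.5], 0.94), ([447.2, 303.6], 0.69)]
full_spool [([244.8, 395.1], 0.83), 
[... 265 characters left out ...]
3), ([215.9, 354.7], 0.73)]
top [[550.5103229964153, 0.0, 313.59407127037076], [0.0, 550.5103229964153, 235.87069501679835], [0.0, 0.0, 1.0]] [[0.0058, 0.9976, -0.069, 0.4663], [-1.0, 0.0057, -0.0022, -0.1336], [-0.0018, 0.069, 0.9976, 1.4595], [0.0, 0.0, 0.0, 1.0]] dict_keys(['image', 'K', 'pose'])
sled [([277.3, 466.2], 0.71), ([262.4, 273.2], 0.63)]
spindle_foot [([269.9, 477.5], 0.66), ([257.5, 264.4], 0.57)]
full_spool [([318.4, 375.0], 0.95), ([277.7, 373.4], 0.57)]
empty_spool [([224.2, 396.6], 0.77)]
keeper_post [([211.7, 236.4], 0.58)]
keeper_pivot [([193.5, 241.3], 0.74)]
end_stop []
cover_edge [([217.0, 204.8], 0.64), ([277.8, 376.0], 0.24)]
station []
cup [([311.2, 149.6], 0.96)]
```

View pics/top0.png

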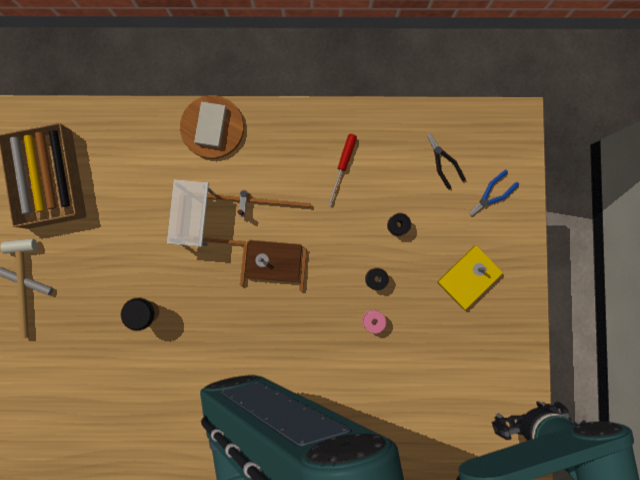

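View pics/side0.png

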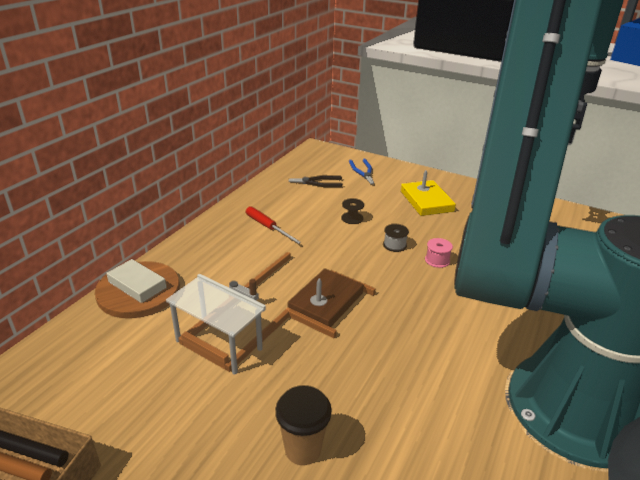

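Top: cover about (187,213), keeper (242,203), sled (274,262), full spool (376,279), pink spool (374,322), empty spool (399,224). The side view agrees: full spool (396,237), keeper post (253,287). Next I fit the station pose.

```bash
cat > h.py <<'E'
import numpy as np,cv2
from scipy.optimize import least_squares
from scipy.spatial.transform import Rotation as R
from plant import bot,vision,spotter
def snap(c,n=None):
    d=vision.capture(c)
    if n: cv2.imwrite(f"pics/{n}.png",d["image"][:,:,::-1])
    return d
def ray(d,r,c):
    K=d["K"];P=d["pose"];v=np.array([(c-K[0,2])/K[0,0],-(r-K[1,2])/K[1,1],-1.])
    return P[:3,3],P[:3,:3]@v
def onz(d,rc,z):
    o,v=ray(d,*rc);return o+v*(z-o[2])/v[2]
def proj(d,p):
    P=d["pose"];K=d["K"];q=(np.atleast_2d(p)-P[:3,3])@P[:3,:3]
    return np.c_[K[0,2]+K[0,0]*q[:,0]/-q[:,2],K[1,2]-K[1,1]*q[:,1]/-q[:,2]]
def Rz(a): return np.array([[np.cos(a),-np.sin(a),0],[np.sin(a),np.cos(a),0],[0,0,1]])
def st(S,p): return np.atleast_2d(p)@Rz(S[2]).T+[S[0],S[1],0]
def box(x0,x1,y0,y1,z): return np.array([[x0,y0,z],[x1,y0,z],[x1,y1,z],[x0,y1,z]])
def overlay(d,name,polys,crop,f):
    x0,x1,y0,y1=crop
    im=cv2.resize(d["image"][y0:y1,x0:x1,::-1],None,fx=f,fy=f,interpolation=cv2.INTER_CUBIC)
    for p,col in polys:
        q=(proj(d,p)-[x0-.5,y0-.5])*f
        cv2.polylines(im,[np.round(q).astype(int)],True,col,1,cv2.LINE_AA)
    cv2.imwrite(f"pics/{name}.png",im)
E
python3 - <<'E'
from h import *
T=snap("top");Sd=snap("side")
obs=[(T,(193.5,241.3),(.07,.095,.031)),(T,(217,204.8),(0,.175,.095)),(Sd,(283.8,232.5),(.07,.095,.031)),(Sd,(357.6,208.4),(0,.25,0)),(Sd,(291.4,230.7),(0,.175,.095))]
f=lambda S:np.concatenate([(proj(d,st(S,p))[0]-[rc[1],rc[0]]) for d,rc,p in obs])
r=least_squares(f,[.45,.0,-.1],loss="soft_l1");S=r.x;print(S,np.round(f(S),1))
def tri(a,b):
    A=[];B=[]
    for d,rc in((T,a),(Sd,b)):
        o,v=ray(d,*rc);v/=np.linalg.norm(v);M=np.eye(3)-np.outer(v,v);A.append(M);B.append(M@o)
    return np.linalg.lstsq(np.vstack(A),np.hstack(B),rcond=None)[0]
def tost(p): return (p-[S[0],S[1],0])@Rz(S[2])
for n,a,b in(("post",(211.7,236.4),(283.2,255.6)),("foot",(257.5,264.4),(303.2,317.5)),("full",(277.7,373.4),(244.8,395.1))):
    p=tri(a,b);print(n,p,tost(p))
# full-spool by mask on top flange
for d,c in((T,"top"),(Sd,"side")):
    for m in spotter.masks_of(c,"full_spool"):
        print(c,np.round(m["box"],1),m["score"],onz(d,(m["box"][1],m["box"][0]),.045 if c=="top" else .022))
pol=[(st(S,box(*b)),c) for b,c in (((-.17,-.053,.073,.083,.016),(0,255,0)),((-.17,-.058,-.083,-.073,.016),(0,255,0)),((.053,.063,-.083,.25,.016),(0,255,0)),((-.063,-.053,.073,.25,.016),(0,255,0)),((-.08,.08,.175,.262,.105),(255,0,0)))]
overlay(T,"ovt",pol,(160,320,160,300),5)
overlay(Sd,"ovs",pol,(150,390,230,370),3.3)
E
```

```text
[ 0.60043453 -0.0311519  -0.06951585] [ 0.2 -0.7 -1.1 -2.5  0.2  1.1  0.3 -2.8  1.   2.2]
post [0.61969504 0.06454726 0.06321159] [0.01256674 0.09680585 0.06321159]
foot [ 0.5088386  -0.00120975  0.00945882] [-0.09345448  0.02350759  0.00945882]
full [ 0.45555216 -0.2894321   0.00343822] [-0.12659234 -0.2677199   0.00343822]
top [371.9 322.1  23.5  27.1] 0.91 [ 0.34480815 -0.28033801  0.045     ]
top [377.  277.7  20.8  17.8] 0.86 [ 0.45766902 -0.29356939  0.045     ]
side [397.2 238.   31.5  28.2] 0.62 [ 0.45174264 -0.29338767  0.022     ]
side [438.  251.8  24.7  29.3] 0.56 [ 0.34844989 -0.28805857  0.022     ]
```

View pics/ovt.png

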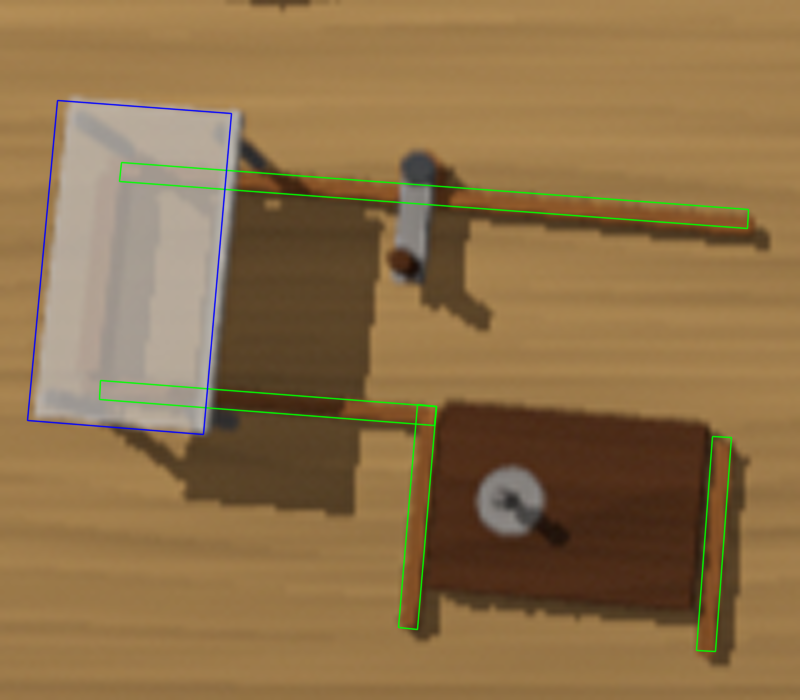

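Overlay: fits within about 1–2 px; the real strips and cover lie ~1.5 px right of the model. Keeper is shut, with its post at crop (402,262). I'll refine this with the wrist camera from above.

```bash
cat >> h.py <<'E'
def go(p,yaw,quiet=False):
    s=bot.observe();M=R.from_rotvec(s["orientation"]).as_matrix()
    G=np.array([[np.cos(yaw),np.sin(yaw),0],[np.sin(yaw),-np.cos(yaw),0],[0,0,-1]])
    print("t%.2f"%s["t"],"at",np.round(s["tool_pos"],4),"F",np.round(s["contact_force"],1),"shift",np.round(M.T@(np.array(p)-s["tool_pos"]),4),"turn",np.round(R.from_matrix(M.T@G).as_rotvec(),3))
E
python3 -c "
from h import *
go((.52,-.02,.30),.715)"
```

```text
t1.30 at [ 0.1731 -0.5744  0.1962] F [0.4 0.4 0.2] shift [ 0.4921 -0.4307 -0.1037] turn [-0.    -0.    -0.422]
```

>>> move_arm(motion=[[1, 0.492, -0.431, -0.104, 0, 0, -0.422], [1, 0.492, -0.431, -0.104, 0, 0, -0.422], [1, 0.492, -0.431, -0.104, 0, 0, -0.422], [1, 0.492, -0.431, -0.104, 0, 0, -0.422], [1, 0.492, -0.431, -0.104, 0, 0, -0.422], [1, 0.492, -0.431, -0.104, 0, 0, -0.422], [1, 0.492, -0.431, -0.104, 0, 0, -0.422], [1, 0.492, -0.431, -0.104, 0, 0, -0.422], [1, 0.492, -0.431, -0.104, 0, 0, -0.422], [1, 0.492, -0.431, -0.104, 0, 0, -0.422]])

```text
t: 2.13
tool_pos: [0.3919, -0.2237, 0.2623]
orientation: [2.943, 1.098, 0.001]
contact_force: [1.0, -0.3, -0.0]
gripper_width: 0.085
```

```bash
python3 -c "
from h import *
d=snap('wrist','w0');P=d['pose'];s=bot.observe();M=R.from_rotvec(s['orientation']).as_matrix()
print('cam in tool',M.T@(P[:3,3]-s['tool_pos']),'view',M.T@-P[:3,2],d['K'][0])
m=spotter.masks_of('wrist','full_spool');print([(x['box'],x['score'],onz(d,(x['box'][1],x['box'][0]),.022)) for x in m])
go((.52,-.02,.30),.715)"
```

```text
cam in tool [ 0.06937082  0.00168615 -0.17613412] view [-0.30148135 -0.00129236  0.9534712 ] [384.32790951   0.         317.62518801]
[([407.4, 191.0, 59.5, 58.0], 0.92, array([ 0.45626852, -0.29724801,  0.022     ])), ([334.2, 257.0, 48.4, 60.0], 0.59, array([ 0.34613065, -0.28793517,  0.022     ]))]
t2.23 at [ 0.3942 -0.2208  0.263 ] F [ 0.6 -0.4  0.4] shift [ 0.2272 -0.0676 -0.0364] turn [ 0.001 -0.003  0.006]
```

>>> move_arm(motion=[[0.35, 0.23, -0.068, -0.036, 0, 0, 0.006], [0.35, 0.23, -0.068, -0.036, 0, 0, 0.006], [0.35, 0.23, -0.068, -0.036, 0, 0, 0.006], [0.35, 0.23, -0.068, -0.036, 0, 0, 0.006], [0.35, 0.23, -0.068, -0.036, 0, 0, 0.006], [0.35, 0.23, -0.068, -0.036, 0, 0, 0.006], [0.35, 0.23, -0.068, -0.036, 0, 0, 0.006]])

```text
t: 2.82
tool_pos: [0.524, -0.0195, 0.2987]
orientation: [-2.944, -1.096, -0.007]
contact_force: [0.2, -0.6, -0.6]
gripper_width: 0.0298
```

Run:
```python
from h import *
d=snap('wrist','w1')
print(bot.observe()['tool_pos'])
obs=[]
known={"keeper_pivot":(.07,.095,.031),"cover_edge":(0,.175,.095),"end_stop":(0,.25,0)}
got={}
for l in list(known)+["keeper_post","spindle_foot","sled"]:
    r=spotter.tip_of('wrist',l); print(l,[(np.round(x["location"],1),round(x["score"],2)) for x in r])
    if r: got[l]=r[0]["location"]
np.save('d.npy',d,allow_pickle=True)
K=[k for k in known if k in got]
f=lambda S:np.concatenate([proj(d,st(S,known[k]))[0]-got[k][::-1] for k in K])
S=least_squares(f,[.6,-.03,-.08],loss="soft_l1").x;print(S,np.round(f(S),1))
for l,z in(("keeper_post",.065),("spindle_foot",.026),("sled",0)):
    if l in got:
        p=onz(d,got[l],z);print(l,p,(p-[S[0],S[1],0])@Rz(S[2]))
pol=[(st(S,box(*b)),c) for b,c in (((-.17,-.053,.073,.083,.016),(0,255,0)),((-.17,-.058,-.083,-.073,.016),(0,255,0)),((.053,.063,-.083,.25,.016),(0,255,0)),((-.063,-.053,.073,.25,.016),(0,255,0)),((-.08,.08,.175,.262,.105),(255,0,0)))]
overlay(d,"ovw",pol,(0,640,0,480),1.25)
```

```text
[ 0.52208756 -0.0217891   0.29800755]
keeper_pivot [(array([ 28.5, 360.3]), 0.79)]
cover_edge [(array([  4.3, 248.2]), 0.84), (array([102.8,  20.8]), 0.4)]
end_stop []
keeper_post [(array([ 65.6, 324.5]), 0.91)]
spindle_foot [(array([187.9, 288.7]), 0.9), (array([299.5, 543.9]), 0.72)]
sled [(array([203.1, 309.3]), 0.67)]
[ 0.60339964 -0.03433393 -0.05906934] [ 0.5  0.  -0.4 -0. ]
keeper_post [0.62384726 0.05914032 0.065     ] [0.01489371 0.09451835 0.065     ]
spindle_foot [0.50061448 0.00635497 0.026     ] [-0.10500796  0.03455002  0.026     ]
sled [ 0.49823138 -0.02696041  0.        ] [-0.10542012  0.00115205  0.        ]
```

View pics/ovw.png

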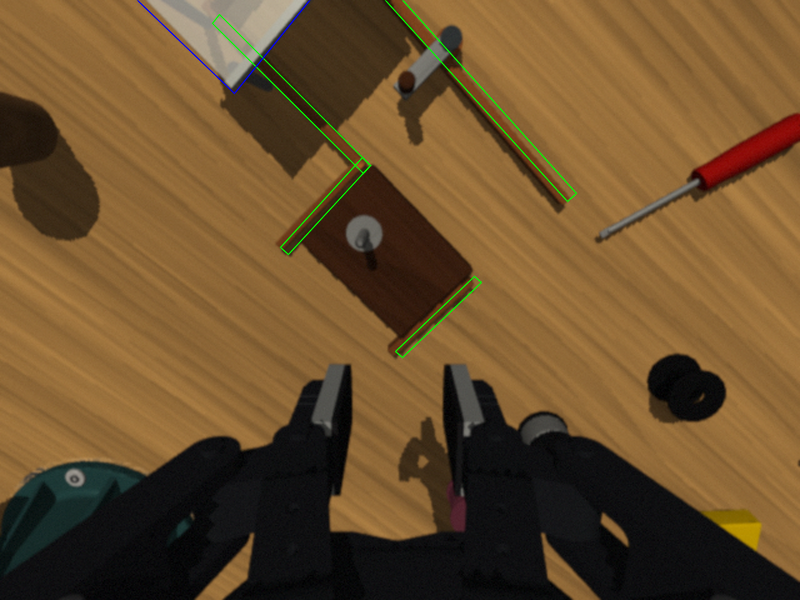

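Wrist overlay: the model strips sit about 5 px right/up of the real ones. Post is at display (406,80), pivot (450,38), spindle foot (364,233). I'll refine using strip colour.

```bash
cat > fit.py <<'E'
from h import *
def strips():
    # (band, weight): strip interior positive, bordering bench negative
    g=lambda a,b:np.linspace(a,b,40)
    out=[]
    def add(xs,ys,w):
        X,Y=np.meshgrid(xs,ys);out.append((np.c_[X.ravel(),Y.ravel(),np.full(X.size,.016)],w))
    n=lambda a,b:np.linspace(a,b,5)
    add(n(.054,.062),g(-.08,.06),1);add(n(.066,.072),g(-.08,.06),-1)
    add(n(-.062,-.054),g(.085,.165),1);add(n(-.072,-.066),g(.085,.165),-1)
    add(g(-.165,-.065),n(.074,.082),1);add(g(-.165,-.065),n(.086,.092),-1)
    add(g(-.165,-.065),n(-.082,-.074),1);add(g(-.165,-.065),n(-.092,-.086),-1)
    return out
def fit(ds,S0):
    B=strips();ims=[]
    for d in ds:
        im=cv2.GaussianBlur(d["image"].astype(np.float32),(0,0),1)
        ims.append((im[...,1]+5)/(im[...,0]+5))
    def cost(S):
        c=0
        for d,im in zip(ds,ims):
            for p,w in B:
                q=proj(d,st(S,p)).astype(np.float32)
                v=cv2.remap(im,q[:,:1],q[:,1:],cv2.INTER_LINEAR,borderMode=cv2.BORDER_REPLICATE)
                c+=w*v.mean()
        return c
    best=min(((cost((S0[0]+a,S0[1]+b,S0[2]+e)),a,b,e) for a in np.arange(-.012,.0121,.002) for b in np.arange(-.012,.0121,.002) for e in np.arange(-.03,.031,.01)))
    from scipy.optimize import minimize
    r=minimize(lambda v:cost(np.array(S0)+np.array(v)*[1,1,3]),[best[1],best[2],best[3]/3],method="Nelder-Mead",options=dict(initial_simplex=np.array([best[1],best[2],best[3]/3])+.002*np.vstack([np.zeros(3),np.eye(3)])))
    return np.array(S0)+r.x*[1,1,3],r.fun
E
python3 - <<'E'
from fit import *
d=np.load('d.npy',allow_pickle=True).item()
K=[[550.5103229964153,0,313.59407127037076],[0,550.5103229964153,235.87069501679835],[0,0,1]]
T=dict(K=np.array(K),pose=np.array([[0.0058,0.9976,-0.069,0.4663],[-1,0.0057,-0.0022,-0.1336],[-0.0018,0.069,0.9976,1.4595],[0,0,0,1]]),image=cv2.imread('pics/top0.png')[:,:,::-1])
for ds in([d],[T],[d,T]): print(*fit(ds,(.6,-.033,-.07)))
S,_=fit([d],(.6,-.033,-.07))
for k,p in {"pivot":(.07,.095,.031),"cover":(0,.175,.095),"post":(.018,.095,.065)}.items(): print(k,proj(d,st(S,p)),proj(T,st(S,p)))
for l,rc,z in(("post",(65.6,324.5),.065),("foot",(187.9,288.7),.026),("sled",(203.1,309.3),0)):
    p=onz(d,rc,z);print(l,p,(p-[S[0],S[1],0])@Rz(S[2]))
# sled mask corner via dark
E
```

```text
[ 0.59896596 -0.03316563 -0.09045888] -0.6269198656082153
[ 0.59732465 -0.03450933 -0.08117106] -0.48098039627075195
[ 0.59841782 -0.03353256 -0.08650035] -1.0672134160995483
pivot [[360.65611983  30.72573513]] [[242.89858746 192.68577478]]
cover [[247.81346201   2.63408987]] [[204.7009989  213.58917778]]
post [[325.07063907  63.74990641]] [[239.02367355 210.87834471]]
post [0.62384726 0.05914032 0.065     ] [0.01644106 0.09417621 0.065     ]
foot [0.50061448 0.00635497 0.026     ] [-0.10151947  0.03047438  0.026     ]
sled [ 0.49823138 -0.02696041  0.        ] [-0.10088326 -0.00292007  0.        ]
```

```bash
cat >> h.py <<'E'
S=np.array([.5988,-.0333,-.088])
def wps(pts,yaw):
    "station-frame TCP waypoints -> shifts from now"
    s=bot.observe();M=R.from_rotvec(s["orientation"]).as_matrix()
    G=np.array([[np.cos(yaw),np.sin(yaw),0],[np.sin(yaw),-np.cos(yaw),0],[0,0,-1]])
    print("t%.2f"%s["t"],"at st",np.round((s["tool_pos"]-[S[0],S[1],0])@Rz(S[2]),4),"F",np.round(s["contact_force"],1),"turn",np.round(R.from_matrix(M.T@G).as_rotvec(),3))
    for p in st(S,pts): print(np.round(M.T@(p-s["tool_pos"]),3).tolist())
def arc(a,lead,z): return [.07-.052*np.cos(a)+lead*.7071,.095-.052*np.sin(a)-lead*.7071,z]
E
python3 -c "
from h import *
wps([arc(0,0,.13),arc(0,0,.036)],.697)"
```

```text
t3.17 at st [-0.0796  0.0016  0.2975] F [0.3 0.3 0.2] turn [-0.     0.001  0.01 ]
[0.135, 0.004, 0.167]
[0.135, 0.004, 0.261]
```

>>> move_arm(motion=[[0.3, 0.135, 0.004, 0.167, 0, 0, 0.01], [0.3, 0.135, 0.004, 0.167, 0, 0, 0.01], [0.3, 0.135, 0.004, 0.167, 0, 0, 0.01], [0.3, 0.135, 0.004, 0.167, 0, 0, 0.01], [0.3, 0.135, 0.004, 0.167, 0, 0, 0.01], [0.3, 0.135, 0.004, 0.167, 0, 0, 0.01], [0.3, 0.135, 0.004, 0.261, 0, 0, 0.01], [0.3, 0.135, 0.004, 0.261, 0, 0, 0.01], [0.3, 0.135, 0.004, 0.261, 0, 0, 0.01], [0.3, 0.135, 0.004, 0.261, 0, 0, 0.01]])

```text
t: 4.0
tool_pos: [0.6217, 0.0604, 0.0338]
orientation: [-2.95, -1.073, 0.012]
contact_force: [-0.6, -0.3, 0.0]
gripper_width: 0.0253
```

```bash
python3 -c "
from h import *
snap('wrist','w2')
wps([arc(a,.005,.036) for a in (0.2,.4,.6,.8,1,1.2,1.4,1.57)]+[arc(1.57,.008,.036),arc(1.57,.0,.13)],.697)"
```

```text
t4.05 at st [0.0171 0.0957 0.0364] F [-0.9  0.3  0.1] turn [-0.002  0.002  0.001]
[-0.006, 0.014, 0.0]
[-0.011, 0.023, 0.0]
[-0.014, 0.033, 0.0]
[-0.015, 0.044, 0.0]
[-0.014, 0.054, 0.0]
[-0.011, 0.064, 0.0]
[-0.006, 0.073, 0.0]
[0.0, 0.08, 0.0]
[0.0, 0.083, 0.0]
[-0.0, 0.075, -0.094]
```

View pics/w2.png

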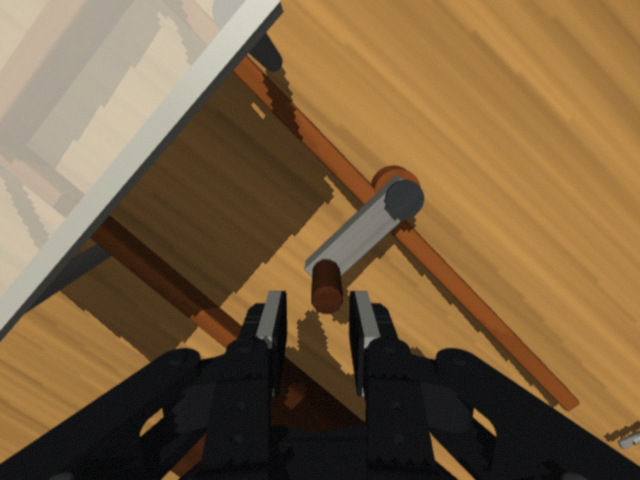

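Post is between the two fingertips (top at (326,300), fingers at columns 280 and 362). The keeper is shut. Sweeping it open.

>>> move_arm(motion=[[0.3, -0.006, 0.014, 0, 0, 0, 0], [0.3, -0.011, 0.023, 0, 0, 0, 0], [0.3, -0.014, 0.033, 0, 0, 0, 0], [0.3, -0.015, 0.044, 0, 0, 0, 0], [0.3, -0.014, 0.054, 0, 0, 0, 0], [0.3, -0.011, 0.064, 0, 0, 0, 0], [0.3, -0.006, 0.073, 0, 0, 0, 0], [0.3, 0.0, 0.08, 0, 0, 0, 0], [0.3, 0.001, 0.083, 0, 0, 0, 0], [0.3, 0.001, 0.083, 0, 0, 0, 0]])

```text
t: 4.88
tool_pos: [0.6809, -0.0015, 0.0366]
orientation: [2.952, 1.076, 0.001]
contact_force: [-0.1, -0.1, -0.1]
gripper_width: 0.0258
```

```bash
python3 -c "
from h import *
d=snap('wrist','w3')
for l,z in (('keeper_post',.065),('keeper_pivot',.031)):
  for r in spotter.tip_of('wrist',l)[:2]:
    p=onz(d,r['location'],z);print(l,r['location'],r['score'],(p-[S[0],S[1],0])@Rz(S[2]))
wps([arc(1.57,.01,.036),arc(1.57,.012,.036),arc(1.57,.0,.13)],.697)"
```

```text
keeper_post [311.1, 128.4] 0.93 [0.01780743 0.09433258 0.065     ]
keeper_pivot [209.9, 224.0] 0.79 [0.06941478 0.09513414 0.031     ]
t5.03 at st [0.077  0.0393 0.0364] F [-0.7  0.4 -0.1] turn [-0.001  0.001  0.002]
[-0.002, 0.002, 0.0]
[-0.002, 0.004, 0.0]
[-0.002, -0.008, -0.094]
```

Keeper did not move and the TCP met no contact, so the fingers must have passed over or beside the post. I'll check the finger geometry.

```bash
python3 -c "
from h import *
d=snap('wrist');s=bot.observe();M=R.from_rotvec(s['orientation']).as_matrix();print(d['K'],s['tool_pos'],s['gripper_width'])
im=d['image'][:,:,::-1].copy()
for z in (0,-.01,-.02,-.03,-.04,-.05):
  for y in (-.0128,.0128):
    for x,c in ((.011,(0,0,255)),(-.011,(0,255,255))):
      q=proj(d,s['tool_pos']+M@[x,y,z])[0];cv2.circle(im,(int(q[0]),int(q[1])),2,c,-1)
      if y>0:print(x,z,q.round())
cv2.imwrite('pics/w4.png',im)"
```

```text
[[384.32790951   0.         317.62518801]
 [  0.         384.32790951 238.10160286]
 [  0.           0.           1.        ]] [ 0.67885496 -0.00093243  0.03644529] 0.025518024197544124
0.011 0 [345. 257.]
-0.011 0 [344. 297.]
0.011 -0.01 [347. 264.]
-0.011 -0.01 [345. 307.]
0.011 -0.02 [348. 272.]
-0.011 -0.02 [347. 317.]
0.011 -0.03 [350. 281.]
-0.011 -0.03 [349. 328.]
0.011 -0.04 [352. 292.]
-0.011 -0.04 [350. 341.]
0.011 -0.05 [354. 303.]
-0.011 -0.05 [353. 355.]
```

View pics/w4.png

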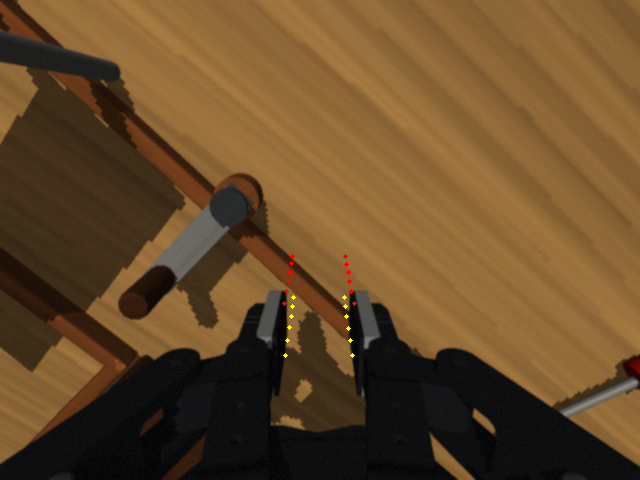

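The rendered fingertips sit at rows ≈292, where the model puts points ~40 mm behind the TCP. I'll cross-check in the side view.

```bash
python3 -c "
from h import *
d=snap('side');s=bot.observe();M=R.from_rotvec(s['orientation']).as_matrix()
q=[proj(d,s['tool_pos']+M@[0,0,z])[0] for z in (0,-.02,-.04,-.06,-.08)];print(np.round(q))
c=q[0].astype(int);x0,y0=c[0]-70,c[1]-90
im=cv2.resize(d['image'][y0:y0+150,x0:x0+140,::-1],None,fx=4,fy=4,interpolation=cv2.INTER_CUBIC)
for p in q: cv2.circle(im,tuple(int(v) for v in (p-[x0-.5,y0-.5])*4),3,(0,0,255),-1)
cv2.imwrite('pics/s5.png',im)"
```

```text
[[248. 267.]
 [248. 260.]
 [247. 252.]
 [247. 244.]
 [246. 236.]]
```

View pics/s5.png

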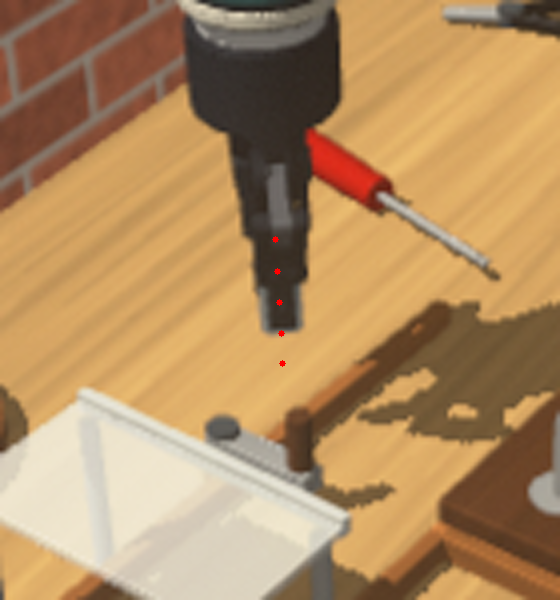

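Side view: fingertips (280,330) lie at about the -22 mm dot, so the real tips are roughly 22–30 mm behind the reported TCP. I'll return over the post and go lower.

```bash
python3 -c "
from h import *
wps([arc(0,0,.036),arc(0,0,.014)],.697)"
```

```text
t5.13 at st [0.077  0.0393 0.0366] F [0.8 0.  0.2] turn [-0.001  0.001  0.002]
[-0.002, -0.081, 0.001]
[-0.002, -0.081, 0.023]
```

>>> move_arm(motion=[[0.3, -0.002, -0.081, -0.004, 0, 0, 0], [0.3, -0.002, -0.081, -0.004, 0, 0, 0], [0.3, -0.002, -0.081, 0.0, 0, 0, 0], [0.3, -0.002, -0.081, 0.01, 0, 0, 0], [0.3, -0.002, -0.081, 0.018, 0, 0, 0], [0.3, -0.002, -0.081, 0.023, 0, 0, 0], [0.3, -0.002, -0.081, 0.023, 0, 0, 0]])

```text
t: 5.72
tool_pos: [0.6257, 0.0585, 0.012]
orientation: [-2.952, -1.074, 0.003]
contact_force: [0.3, -0.1, -0.1]
gripper_width: 0.0256
```

```bash
python3 -c "
from h import *
wps([arc(a,.005,.014) for a in (0.2,.4,.6,.8,1,1.2,1.4,1.57)]+[arc(1.57,.008,.014)],.697)"
```

```text
t5.72 at st [0.0187 0.0938 0.012 ] F [ 0.3 -0.1 -0.1] turn [-0.001  0.002  0.001]
[-0.006, 0.012, -0.002]
[-0.011, 0.021, -0.002]
[-0.014, 0.031, -0.002]
[-0.015, 0.041, -0.002]
[-0.014, 0.052, -0.002]
[-0.011, 0.061, -0.002]
[-0.005, 0.07, -0.002]
[0.0, 0.077, -0.002]
[0.0, 0.08, -0.002]
```

>>> move_arm(motion=[[0.3, -0.006, 0.012, 0, 0, 0, 0], [0.3, -0.011, 0.021, 0, 0, 0, 0], [0.3, -0.014, 0.031, 0, 0, 0, 0], [0.3, -0.015, 0.041, 0, 0, 0, 0], [0.3, -0.014, 0.052, 0, 0, 0, 0], [0.3, -0.011, 0.061, 0, 0, 0, 0], [0.3, -0.005, 0.07, 0, 0, 0, 0], [0.3, 0.001, 0.077, 0, 0, 0, 0], [0.3, 0.002, 0.081, 0, 0, 0, 0], [0.3, 0.002, 0.081, 0, 0, 0, 0]])

```text
t: 6.55
tool_pos: [0.6793, -0.0002, 0.0138]
orientation: [-2.949, -1.073, 0.002]
contact_force: [-4.6, 4.4, 4.0]
gripper_width: 0.0256
```

```bash
python3 -c "
from h import *
d=snap('wrist','w6')
for l,z in (('keeper_post',.065),('keeper_pivot',.031)):
  for r in spotter.tip_of('wrist',l)[:2]:
    p=onz(d,r['location'],z);print(l,r['location'],r['score'],(p-[S[0],S[1],0])@Rz(S[2]))
wps([arc(1.57,.01,.014),arc(1.57,.012,.014),arc(1.57,.0,.13)],.697)"
```

```text
keeper_post [337.9, 299.4] 0.58 [0.07010123 0.04312872 0.065     ]
keeper_pivot [219.6, 218.6] 0.92 [0.07062085 0.09474538 0.031     ]
t6.70 at st [0.0773 0.04   0.0139] F [-4.1  3.5  3. ] turn [-0.002  0.     0.002]
[-0.003, 0.003, -0.0]
[-0.003, 0.005, -0.0]
[-0.003, -0.008, -0.116]
```

Post now at station (70,43), i.e. keeper at 1.57 rad. A last nudge to seat it, then lift and travel to the spool.

```bash
python3 -c "
from h import *
go((.456,-.2955,.14),-.088)"
```

```text
t6.70 at [ 6.793e-01 -2.000e-04  1.390e-02] F [-4.1  3.5  3. ] shift [-0.361   0.0821 -0.1263] turn [-0.002  0.001  0.787]
```

>>> move_arm(motion=[[0.3, 0.001, 0.004, 0, 0, 0, 0], [0.3, 0.002, 0.006, 0, 0, 0, 0], [0.3, -0.002, -0.006, 0, 0, 0, 0], [0.3, -0.002, -0.006, -0.04, 0, 0, 0], [0.3, -0.002, -0.006, -0.08, 0, 0, 0], [0.3, -0.002, -0.006, -0.12, 0, 0, 0], [0.3, -0.002, -0.006, -0.12, 0, 0, 0]])

```text
t: 7.28
tool_pos: [0.6821, 0.0014, 0.1437]
orientation: [2.944, 1.074, 0.025]
contact_force: [1.0, -0.4, 1.6]
gripper_width: 0.025
```

```bash
python3 -c "
from h import *
d=snap('wrist')
for l,z in (('keeper_post',.065),):
  for r in spotter.tip_of('wrist',l)[:2]:
    p=onz(d,r['location'],z);print(l,r['location'],r['score'],(p-[S[0],S[1],0])@Rz(S[2]))
go((.456,-.2955,.14),-.088)"
```

```text
keeper_post [244.7, 305.4] 0.57 [0.06853944 0.04229596 0.065     ]
t7.38 at [0.6778 0.0016 0.1371] F [0.1 0.6 0.6] shift [-0.361   0.0847 -0.0044] turn [ 0.003 -0.007  0.787]
```

>>> move_arm(motion=[[1, -0.361, 0.085, -0.004, 0, 0, 0.787], [1, -0.361, 0.085, -0.004, 0, 0, 0.787], [1, -0.361, 0.085, -0.004, 0, 0, 0.787], [1, -0.361, 0.085, -0.004, 0, 0, 0.787], [1, -0.361, 0.085, -0.004, 0, 0, 0.787], [1, -0.361, 0.085, -0.004, 0, 0, 0.787], [1, -0.361, 0.085, -0.004, 0, 0, 0.787], [1, -0.361, 0.085, -0.004, 0, 0, 0.787], [1, -0.361, 0.085, -0.004, 0, 0, 0.787], [1, -0.361, 0.085, -0.004, 0, 0, 0.787]])

```text
t: 8.22
tool_pos: [0.4487, -0.3004, 0.1366]
orientation: [3.137, -0.145, -0.004]
contact_force: [0.1, -0.6, 0.1]
gripper_width: 0.0853
```

```bash
python3 -c "
from h import *
d=snap('wrist','w7')
for r in spotter.masks_of('wrist','full_spool'): print(np.round(r['box']),r['score'],onz(d,(r['box'][1],r['box'][0]),.03))
for r in spotter.tip_of('wrist','full_spool'): print(r['location'],r['score'],onz(d,r['location'],0))
go((.456,-.2955,.03),-.088)"
```

```text
[314. 337.  72.  83.] 0.75 [ 0.34826319 -0.28812768  0.03      ]
[309. 212.  77.  82.] 0.68 [ 0.45623303 -0.29390894  0.03      ]
[205.7, 308.8] 0.71 [ 0.45486993 -0.29329885  0.        ]
t8.37 at [ 0.4522 -0.2953  0.1367] F [0.1 1.5 0.1] shift [ 0.0039 -0.      0.1067] turn [-0.001  0.001 -0.002]
```

View pics/w7.png

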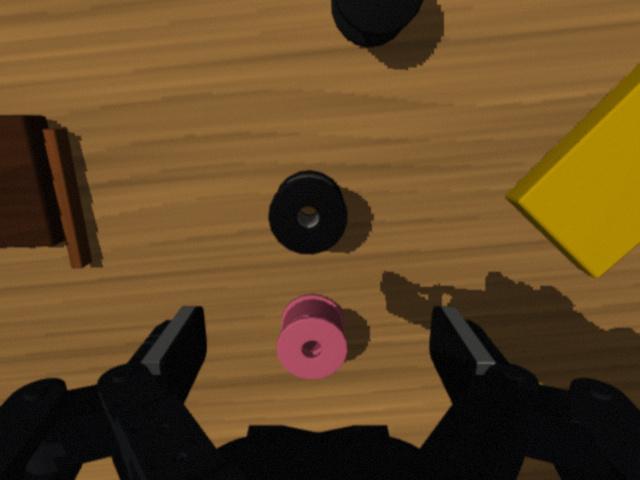

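Image: full (black-flanged, wire) spool hole at (308,216), the pink one at (311,348), fingers open on either side. I'll descend around the full spool, watching the force.

```bash
python3 -c "
from h import *
d=snap('wrist')
print(onz(d,(214,308),.045))
go((.456,-.294,.0),-.088)"
```

```text
[ 0.46235962 -0.28861037  0.045     ]
t8.42 at [ 0.4527 -0.2947  0.1369] F [ 0.7  0.7 -0.1] shift [ 0.0034 -0.0008  0.1369] turn [-0.001  0.001 -0.   ]
```

```bash
python3 -c "
from h import *
d=snap('wrist')
for r in spotter.masks_of('wrist','full_spool'):
  b=r['box'];m=r['region'];v,u=np.nonzero(m)
  print(np.round(b,1),r['score'],onz(d,(b[1],b[0]),.025), d['image'][m].mean(0).round(), 'bot edge row',v.max(), onz(d,(v.max(),b[0]),.045))
for r in spotter.tip_of('wrist','full_spool'): print(r['location'],r['score'],onz(d,r['location'],0))
g=d['image'][200:230,295:325].sum(2);v,u=np.nonzero(g>g.max()*.6);print('bore',v.mean()+200,u.mean()+295)
s=bot.observe();print(s['tool_pos'],d['pose'][:3,3])"
```

```text
[320.7 339.4  67.4  83.6] 0.84 [ 0.34683619 -0.28746231  0.025     ] [144.  65.  81.] bot edge row 381 [ 0.32004344 -0.28508756  0.045     ]
[318.1 216.2  79.4  80.9] 0.63 [ 0.45558149 -0.29462242  0.025     ] [16. 15. 14.] bot edge row 258 [ 0.42855959 -0.29230331  0.045     ]
[211.1, 318.8] 0.89 [ 0.45370366 -0.29502762  0.        ]
[326.0, 321.6] 0.89 [ 0.34521929 -0.28829948  0.        ]
bore 226.875 321.4375
[ 0.45328019 -0.2941866   0.13734999] [ 0.52754963 -0.30109807  0.31458104]
```

>>> move_arm(motion=[[1, 0.003, 0.0, 0.04, 0, 0, 0], [1, 0.003, 0.0, 0.08, 0, 0, 0], [1, 0.003, 0.0, 0.11, 0, 0, 0], [1, 0.003, 0.0, 0.13, 0, 0, 0], [1, 0.003, 0.0, 0.137, 0, 0, 0], [1, 0.003, 0.0, 0.137, 0, 0, 0]])

```text
t: 9.07
tool_pos: [0.4549, -0.2939, -0.001]
orientation: [-3.136, 0.136, 0.005]
contact_force: [-0.6, -0.9, -0.4]
gripper_width: 0.0857
```

```bash
python3 -c "
from h import *
d=snap('wrist','w8')
go((.456,-.2947,-.02),-.088)"
```

```text
t9.12 at [ 4.558e-01 -2.949e-01  4.000e-04] F [0.6 0.5 0.8] shift [ 0.0002 -0.0002  0.0204] turn [-0.001  0.001  0.001]
```

View pics/w8.png

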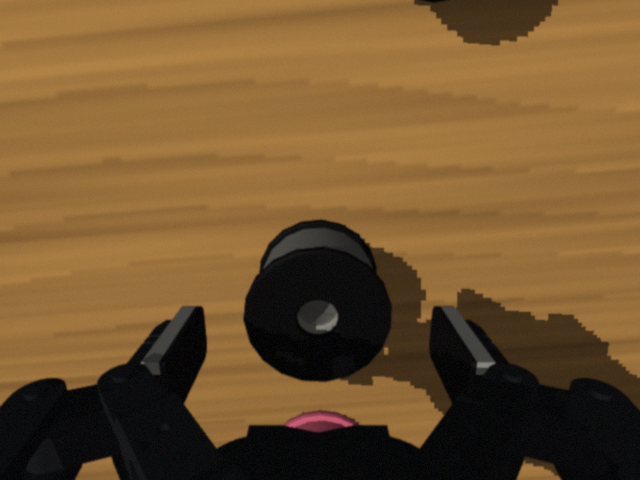

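Flange (145 px wide) sits centred between the fingers (centre column 318); tips are at roughly flange-top height. Lower 24 mm, then close.

>>> move_arm(motion=[[1, 0, 0, 0.012, 0, 0, 0], [1, 0, 0, 0.02, 0, 0, 0], [1, 0, 0, 0.024, 0, 0, 0], [1, 0, 0, 0.024, 0, 0, 0]])

```text
t: 9.45
tool_pos: [0.4557, -0.2956, -0.0231]
orientation: [-3.139, 0.138, -0.0]
contact_force: [0.3, -0.0, -0.7]
gripper_width: 0.0853
```

```bash
python3 -c "
from h import *
d=snap('wrist','w9')
go((.456,-.2947,-.02),-.088)"
```

```text
t9.50 at [ 0.4558 -0.2958 -0.0228] F [-0.6 -0.8 -0.3] shift [ 0.0001 -0.0011 -0.0028] turn [ 0. -0. -0.]
```

>>> move_arm(motion=[[0.3, 0, 0, 0, 0, 0, 0], [0.3, 0, 0, 0, 0, 0, 0], [0.3, 0, 0, 0, 0, 0, 0], [0.3, 0, 0, 0, 0, 0, 0], [0.3, 0, 0, 0, 0, 0, 0], [0.3, 0, 0, 0, 0, 0, 0]])

```text
t: 10.0
tool_pos: [0.4558, -0.2957, -0.0223]
orientation: [3.138, -0.139, 0.001]
contact_force: [-1.6, 1.8, 6.4]
gripper_width: 0.055
```

```bash
python3 -c "
from h import *
go((.456,-.2947,-.02),-.088)
d=snap('wrist','w10')"
```

```text
t10.00 at [ 0.4558 -0.2957 -0.0223] F [-1.6  1.8  6.4] shift [ 0.0001 -0.001  -0.0023] turn [ 0.    -0.001 -0.   ]
```

View pics/w10.png

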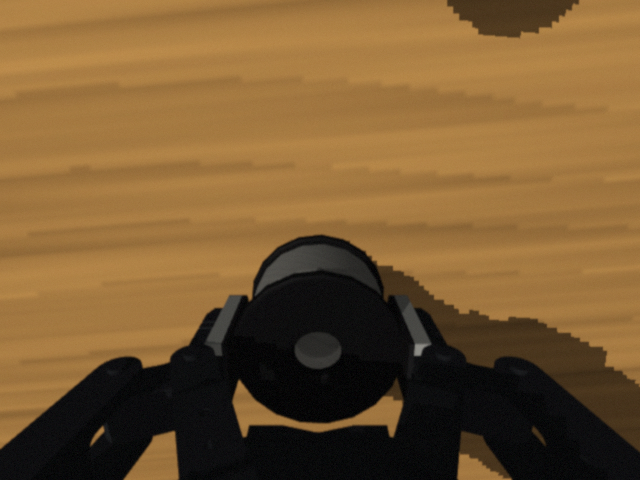

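Spool is between the pads (width 55 mm, flange 58/wire 53), bore at (318,350). Lifting and checking.

>>> move_arm(motion=[[0.3, 0, 0, -0.01, 0, 0, 0], [0.3, 0, 0, -0.03, 0, 0, 0], [0.3, 0, 0, -0.07, 0, 0, 0], [0.3, 0, 0, -0.11, 0, 0, 0], [0.3, 0, 0, -0.15, 0, 0, 0], [0.3, 0, 0, -0.15, 0, 0, 0]])

```text
t: 10.55
tool_pos: [0.4598, -0.2992, 0.1349]
orientation: [3.13, -0.138, 0.017]
contact_force: [1.0, -0.5, -2.2]
gripper_width: 0.055
```

```bash
python3 -c "
from h import *
d=snap('side');s=bot.observe();print(s['tool_pos'],s['gripper_width'],s['contact_force'])
q=proj(d,s['tool_pos'])[0].astype(int);x0,y0=q[0]-80,q[1]-110
w=snap('wrist')
a=cv2.resize(d['image'][y0:y0+150,x0:x0+160,::-1],(640,600),interpolation=cv2.INTER_CUBIC)
for z in (0,.02,.04,.06):
  p=proj(d,s['tool_pos']+[0,0,z])[0];cv2.circle(a,tuple(int(v) for v in (p-[x0-.5,y0-.5])*4),3,(0,0,255),-1)
cv2.imwrite('pics/s11.png',a);cv2.imwrite('pics/w11.png',w['image'][:,:,::-1])
"
```

```text
[ 0.4584845  -0.29825386  0.131735  ] 0.0551447983238249 [ 0.95962534 -0.86155089 -3.09877849]
```

View pics/s11.png

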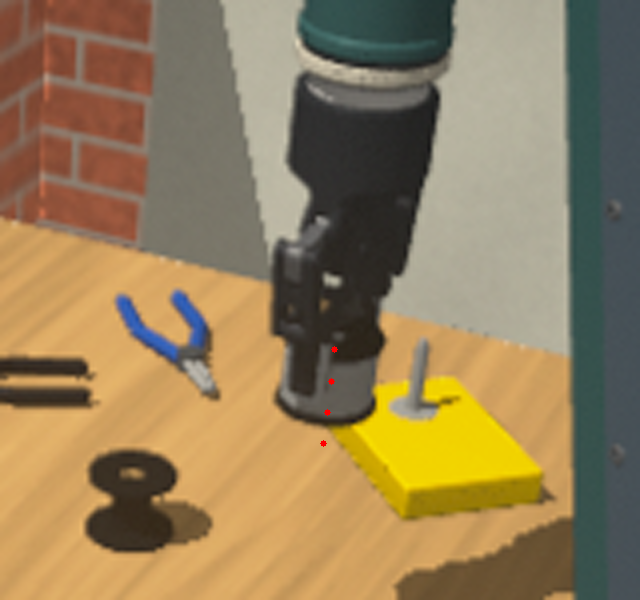

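Spool is held upright on its wire; its bottom is ~22 mm above the reported TCP, fingertips just above the lower flange. Hover short of the spindle to measure it.

```bash
python3 -c "
from h import *
wps([(-.15,.03,.13),(-.1015,.0305,.13)],-.088)"
```

```text
t10.65 at st [-0.1185 -0.2748  0.129 ] F [-0.1  1.  -2.8] turn [ 0.003 -0.004 -0.   ]
[-0.032, -0.305, -0.002]
[0.017, -0.305, -0.002]
```

>>> move_arm(motion=[[0.3, -0.032, -0.305, -0.002, 0, 0, 0], [0.3, -0.032, -0.305, -0.002, 0, 0, 0], [0.3, -0.032, -0.305, -0.002, 0, 0, 0], [0.3, -0.032, -0.305, -0.002, 0, 0, 0], [0.3, -0.032, -0.305, -0.002, 0, 0, 0], [0.3, -0.032, -0.305, -0.002, 0, 0, 0], [0.3, -0.032, -0.305, -0.002, 0, 0, 0], [0.3, -0.032, -0.305, -0.002, 0, 0, 0], [0.3, -0.032, -0.305, -0.002, 0, 0, 0], [0.3, -0.032, -0.305, -0.002, 0, 0, 0]])

```text
t: 11.48
tool_pos: [0.4488, 0.0117, 0.1274]
orientation: [3.139, -0.134, -0.005]
contact_force: [0.1, -0.5, -3.3]
gripper_width: 0.0551
```

Run:
```python
from h import *
import time
for i in range(3): snap('wrist')
d=snap('wrist','w12'); s=bot.observe();M=R.from_rotvec(s["orientation"]).as_matrix()
tost=lambda p:((p-[S[0],S[1],0])@Rz(S[2])).round(4)
for l,z in(("spindle_foot",.026),("sled",0),("full_spool",s['tool_pos'][2]+.022)):
  for r in spotter.tip_of('wrist',l)[:2]: p=onz(d,r['location'],z);print(l,r['location'],round(r['score'],2),p.round(4),tost(p),M.T@(p-s['tool_pos']))
np.save('d.npy',d,allow_pickle=True)
from fit import fit
print(fit([d],S))
wps([(-.1015,.0305,.13)],-.088)
```

```text
spindle_foot [148.4, 314.3] 0.94 [0.5049 0.008  0.026 ] [-0.0971  0.0329  0.026 ] [ 0.05469178 -0.00310141  0.10220849]
sled [149.3, 356.7] 0.7 [ 0.4995 -0.0244  0.    ] [-0.0997  0.0001  0.    ] [0.05221325 0.02962355 0.12821782]
full_spool [296.6, 318.9] 0.67 [0.4496 0.0098 0.1503] [-0.1524  0.0299  0.1503] [-7.30781553e-04  2.77846470e-05 -2.19992988e-02]
(array([ 0.59910077, -0.03324645, -0.08774958]), np.float64(-0.5243197679519653))
t11.83 at st [-0.1515  0.0301  0.1286] F [ 0.6  0.2 -3. ] turn [ 0.     0.    -0.002]
[0.05, -0.001, -0.001]
```

View pics/w12.png

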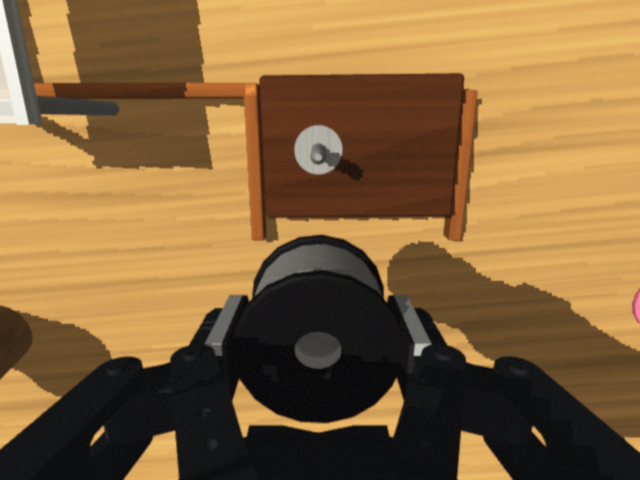

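Fit reconfirms the station (0.599, -0.033, -0.088). Spindle disc at (318,150), in line with the spool column (318). Advance ~53.5 mm and lower part way.

>>> move_arm(motion=[[0.3, 0.0535, 0, 0, 0, 0, 0], [0.3, 0.0535, 0, 0, 0, 0, 0], [0.3, 0.0535, 0, 0.0, 0, 0, 0], [0.3, 0.0535, 0, 0.03, 0, 0, 0], [0.3, 0.0535, 0, 0.06, 0, 0, 0], [0.3, 0.0535, 0, 0.064, 0, 0, 0], [0.3, 0.0535, 0, 0.072, 0, 0, 0], [0.3, 0.0535, 0, 0.08, 0, 0, 0], [0.3, 0.0535, 0, 0.088, 0, 0, 0], [0.3, 0.0535, 0, 0.088, 0, 0, 0]])

```text
t: 12.67
tool_pos: [0.5036, 0.0062, 0.0402]
orientation: [-3.138, 0.139, 0.001]
contact_force: [0.7, -0.0, -2.7]
gripper_width: 0.0547
```

```bash
python3 -c "
from h import *
d=snap('wrist','w13')
wps([(-.1,.0305,.007),(-.1,.03,.004)],-.088);print(bot.observe()['ft_torque'])"
```

```text
t12.72 at st [-0.0982  0.031   0.0408] F [-0.7  0.9 -3. ] turn [-0.  0. -0.]
[-0.002, 0.0, 0.034]
[-0.002, 0.001, 0.037]
[ 0.00703615 -0.00637762 -0.0285457 ]
```

No contact force with the spool 17 mm below the spindle tip, so it is threaded on. Lower to just above seating.

>>> move_arm(motion=[[0.3, 0, 0, 0.012, 0, 0, 0], [0.3, 0, 0, 0.024, 0, 0, 0], [0.3, 0, 0, 0.032, 0, 0, 0], [0.3, 0, 0, 0.035, 0, 0, 0], [0.3, 0, 0, 0.036, 0, 0, 0], [0.3, 0, 0, 0.036, 0, 0, 0]])

```text
t: 13.22
tool_pos: [0.5041, 0.0062, 0.005]
orientation: [-3.138, 0.138, -0.0]
contact_force: [0.5, 0.0, -2.5]
gripper_width: 0.055
```

>>> move_arm(motion=[[0.3, 0, 0, 0.001, 0, 0, 0], [1, 0, 0, 0.001, 0, 0, 0], [1, 0, 0, 0.001, 0, 0, 0], [1, 0, 0, 0.001, 0, 0, 0], [1, 0, 0, 0.001, 0, 0, 0], [1, 0, 0, -0.03, 0, 0, 0], [1, 0, 0, -0.07, 0, 0, 0], [1, 0, 0, -0.11, 0, 0, 0], [1, -0.04, 0, -0.11, 0, 0, 0], [0.5, -0.08, 0, -0.11, 0, 0, 0]])

```text
t: 14.05
tool_pos: [0.429, 0.0125, 0.1179]
orientation: [3.138, -0.139, 0.016]
contact_force: [-1.9, 0.4, -0.1]
gripper_width: 0.0756
```

```bash
python3 -c "
from h import *
d=snap('wrist','w14')
cv2.imwrite('pics/w14b.png',cv2.resize(d['image'][:330,100:540,::-1],None,fx=1.4,fy=1.4))
tost=lambda p:((p-[S[0],S[1],0])@Rz(S[2])).round(4)
for r in spotter.tip_of('wrist','full_spool'): print('spool',tost(onz(d,r['location'],.026)),r['score'])
for r in spotter.tip_of('wrist','sled'): print('sled',tost(onz(d,r['location'],.0)),r['score'])
wps([(-.195,.0,.06),(-.195,.0,-.019),(-.163,.0,-.019)],-.088);print(bot.observe()['gripper_width'])"
```

```text
spool [-0.0983  0.0303  0.026 ] 0.76
sled [-0.0978  0.0021  0.    ] 0.97
t14.20 at st [-0.1832  0.0313  0.1144] F [ 1.1  0.1 -0.1] turn [-0.     0.004 -0.   ]
[-0.012, 0.031, 0.054]
[-0.011, 0.031, 0.133]
[0.021, 0.031, 0.133]
0.05386147423780603
```

Picture limit reached; continuing on numbers. The spool is on the spindle axis at station (-98, 30). Descend behind the sled.

>>> move_arm(motion=[[0.5, -0.012, 0.031, 0.02, 0, 0, 0], [0.5, -0.012, 0.031, 0.06, 0, 0, 0], [0.5, -0.012, 0.031, 0.1, 0, 0, 0], [0.5, -0.012, 0.031, 0.125, 0, 0, 0], [0.5, -0.012, 0.031, 0.133, 0, 0, 0], [0.5, -0.012, 0.031, 0.133, 0, 0, 0]])

```text
t: 14.7
tool_pos: [0.4088, -0.0165, -0.0199]
orientation: [-3.138, 0.139, 0.006]
contact_force: [1.0, -0.3, -1.1]
gripper_width: 0.0428
```

```bash
python3 -c "
from h import *
tost=lambda p:((p-[S[0],S[1],0])@Rz(S[2])).round(4)
d=snap('side')
for r in spotter.masks_of('side','full_spool'):
  b=r['box'];m=r['region'];v,u=np.nonzero(m);print(b.round() if hasattr(b,'round') else b,round(r['score'],2),'rows',v.min(),v.max())
for h in (.026,.036,.05):
  c=st(S,[[-.098,.03,0]])[0];a=np.linspace(0,6.28,60)
  P=np.vstack([c+np.c_[.029*np.cos(a),.029*np.sin(a),np.full(60,z)] for z in (h,h+.045)]);q=proj(d,P);print(h,q.min(0).round(1),q.max(0).round(1))
wps([(-.163,.0,-.019),(-.15,0,-.019),(-.06,0,-.019)],-.088);print(bot.observe()['gripper_width'])"
```

```text
[437.6, 250.1, 26.1, 28.9] 0.85 rows 238 266
[321.6, 291.1, 32.5, 33.3] 0.67 rows 274 308
0.026 [304.1 273.2] [333.6 309.1]
0.036 [304.1 269.2] [333.8 305.2]
0.05 [304.2 263.6] [334.1 299.8]
t14.80 at st [-0.189   0.     -0.0178] F [ 0.6  0.1 -0.4] turn [-0.    -0.001 -0.   ]
[0.026, 0.0, 0.001]
[0.039, -0.0, 0.001]
[0.129, -0.0, 0.001]
0.042428711051708964
```

Spool is seated (side-view rows 274–308 against 273–309 predicted). Pushing forward.

>>> move_arm(motion=[[0.5, 0.02, 0, 0, 0, 0, 0], [0.5, 0.028, 0, 0, 0, 0, 0], [0.5, 0.034, 0, 0, 0, 0, 0], [0.5, 0.042, 0, 0, 0, 0, 0], [0.5, 0.052, 0, 0, 0, 0, 0], [0.5, 0.064, 0, 0, 0, 0, 0], [0.5, 0.076, 0, 0, 0, 0, 0], [0.5, 0.088, 0, 0, 0, 0, 0], [0.5, 0.096, 0, 0, 0, 0, 0], [0.5, 0.098, 0, 0, 0, 0, 0]])

```text
t: 15.63
tool_pos: [0.5086, -0.0253, -0.0175]
orientation: [3.138, -0.138, 0.003]
contact_force: [-4.3, 0.2, 2.1]
gripper_width: 0.0427
```

```bash
cat > where.py <<'E'
from h import *
def where(cams=("wrist","side","top")):
    for c in cams:
        d=snap(c)
        for l,z in(("full_spool",.026),("sled",0)):
            for r in spotter.tip_of(c,l)[:3]:
                p=(onz(d,r['location'],z)-[S[0],S[1],0])@Rz(S[2])
                if abs(p[0])<.2 and -.15<p[1]<.3: print(c,l,p[:2].round(4),round(r['score'],2))
E
python3 -c "
from where import *
where()
wps([(-.063,0,-.018)],-.088)"
```

```text
wrist full_spool [-0.0302  0.0305] 0.71
wrist sled [-0.0308 -0.0004] 0.97
side full_spool [-0.0343  0.033 ] 0.74
side sled [-0.0357  0.0031] 0.67
top full_spool [-0.031  0.031] 0.5
top sled [-0.0337 -0.0053] 0.73
t16.08 at st [-0.092   0.     -0.0181] F [0.1 0.3 0.1] turn [-0. -0. -0.]
[0.029, 0.0, -0.0]
```

>>> move_arm(motion=[[0.5, 0.006, 0, 0, 0, 0, 0], [0.5, 0.014, 0, 0, 0, 0, 0], [0.5, 0.022, 0, 0, 0, 0, 0], [0.5, 0.027, 0, 0, 0, 0, 0], [0.5, 0.03, 0, 0, 0, 0, 0], [0.5, 0.031, 0, 0, 0, 0, 0], [0.5, 0.031, 0, 0, 0, 0, 0]])

```text
t: 16.67
tool_pos: [0.5374, -0.0278, -0.0187]
orientation: [-3.138, 0.138, 0.002]
contact_force: [-2.2, 1.0, -2.2]
gripper_width: 0.0427
```

```bash
python3 -c "
from where import *
where(('wrist','side'))
d=snap('wrist')
wps([(-.09,0,-.018),(-.09,0,.13),(0,-.14,.13)],1.483)"
```

```text
wrist full_spool [-0.0011  0.0305] 0.88
wrist sled [-0.0023 -0.0008] 0.6
side full_spool [-0.0048  0.0393] 0.94
side sled [0.0031 0.0098] 0.88
t17.02 at st [-0.0615  0.     -0.0184] F [-3.2  0.6 -3.3] turn [-1.000e-03  0.000e+00 -1.571e+00]
[-0.028, 0.0, -0.0]
[-0.029, 0.0, -0.148]
[0.061, 0.14, -0.148]
```

>>> move_arm(motion=[[0.5, 0.0015, 0, 0, 0, 0, 0], [0.5, 0.002, 0, 0, 0, 0, 0], [0.5, -0.025, 0, 0, 0, 0, 0], [0.5, -0.03, 0, -0.04, 0, 0, 0], [0.5, -0.03, 0, -0.08, 0, 0, 0], [0.5, -0.03, 0, -0.12, 0, 0, -0.12], [0.5, -0.03, 0.03, -0.15, 0, 0, -0.24], [0.5, 0.0, 0.06, -0.15, 0, 0, -0.36], [0.5, 0.03, 0.09, -0.15, 0, 0, -0.48], [0.5, 0.061, 0.12, -0.15, 0, 0, -0.6]])

```text
t: 17.85
tool_pos: [0.5894, -0.1526, 0.1346]
orientation: [3.033, 0.804, 0.01]
contact_force: [0.7, 0.4, -0.2]
gripper_width: 0.0426
```

```bash
python3 -c "
from where import *
wps([(0,-.14,.13)],1.483)"
```

```text
t17.85 at st [ 0.0011 -0.1197  0.1346] F [ 0.7  0.4 -0.2] turn [ 0.008 -0.002 -0.965]
[-0.013, 0.016, 0.005]
```

>>> move_arm(motion=[[0.5, -0.012, 0.016, 0.0, 0, 0, -0.965], [0.5, -0.012, 0.016, 0.0, 0, 0, -0.965], [0.5, -0.012, 0.016, 0.0, 0, 0, -0.965], [0.5, -0.012, 0.016, 0.0, 0, 0, -0.965], [0.5, -0.012, 0.016, 0.0, 0, 0, -0.965], [0.5, -0.012, 0.016, 0.0, 0, 0, -0.965], [0.5, -0.012, 0.016, 0.0, 0, 0, -0.965], [0.5, -0.012, 0.016, 0.0, 0, 0, -0.965], [0.5, -0.012, 0.016, 0.0, 0, 0, -0.965]])

```text
t: 18.6
tool_pos: [0.5852, -0.1709, 0.1328]
orientation: [2.317, 2.116, 0.003]
contact_force: [0.9, -0.7, -0.7]
gripper_width: 0.0429
```

```bash
python3 -c "
from where import *
snap('wrist');snap('wrist')
d=snap('wrist')
where()
wps([(0,-.12,.06),(0,-.12,-.018),(0,-.09,-.018)],1.483)
for r in spotter.masks_of('top','sled')[:2]:
  m=r['region'].astype(np.uint8);c=max(cv2.findContours(m,0,2)[0],key=cv2.contourArea);print(cv2.minAreaRect(c),r['score'])
w=spotter.masks_of('wrist','sled')
D=d
for r in w[:1]:
  c=max(cv2.findContours(r['region'].astype(np.uint8),0,2)[0],key=cv2.contourArea);b=cv2.boxPoints(cv2.minAreaRect(c));print([((onz(D,(p[1],p[0]),.026)-[S[0],S[1],0])@Rz(S[2])).round(4)[:2] for p in b])
"
```

```text
wrist sled [ 0.0007 -0.0013] 0.89
side full_spool [-0.0007  0.0328] 0.66
side sled [-0.0031  0.0033] 0.82
top full_spool [-0.0007  0.0254] 0.6
top sled [-0.0032 -0.0044] 0.83
t19.20 at st [-0.0034 -0.1376  0.1317] F [-0.2 -0.4  0.2] turn [-0.    -0.    -0.006]
[0.018, 0.003, 0.072]
[0.018, 0.003, 0.15]
[0.048, 0.003, 0.15]
((469.50006103515625, 276.5000305175781), (39.59797668457031, 53.740116119384766), 45.0) 0.95
((270.61065673828125, 222.28282165527344), (40.197872161865234, 38.11554718017578), 5.19442892074585) 0.61
[array([-0.0477,  0.0123]), array([0.051 , 0.0116]), array([ 0.0555, -0.0712]), array([-0.0529, -0.0704])]
```

>>> move_arm(motion=[[0.5, 0.012, 0.004, 0.04, 0, 0, -0.006], [0.5, 0.012, 0.004, 0.08, 0, 0, -0.006], [0.5, 0.012, 0.004, 0.12, 0, 0, -0.006], [0.5, 0.012, 0.004, 0.142, 0, 0, -0.006], [0.5, 0.012, 0.004, 0.15, 0, 0, -0.006], [0.5, 0.03, 0.004, 0.15, 0, 0, -0.006], [0.5, 0.044, 0.004, 0.15, 0, 0, -0.006], [0.5, 0.052, 0.004, 0.15, 0, 0, -0.006], [0.5, 0.06, 0.004, 0.15, 0, 0, -0.006], [0.5, 0.07, 0.004, 0.15, 0, 0, -0.006]])

```text
t: 20.13
tool_pos: [0.595, -0.1012, -0.0171]
orientation: [2.314, 2.121, 0.001]
contact_force: [-0.3, -5.1, -0.5]
gripper_width: 0.0429
```

```bash
python3 -c "
from where import *
where(('wrist','top'))
wps([(0,.0,-.018),(0,.099,-.018)],1.483)
"
```

```text
wrist sled [0.0013 0.0136] 0.93
top full_spool [-0.0014  0.0472] 0.46
top sled [0.0007 0.0166] 0.8
t20.43 at st [ 0.0012 -0.0677 -0.0179] F [-0.2  0.5  0.4] turn [ 0.001 -0.    -0.   ]
[0.068, -0.001, 0.0]
[0.167, -0.001, 0.0]
```

>>> move_arm(motion=[[0.5, 0.008, -0.001, 0, 0, 0, 0], [0.5, 0.018, -0.001, 0, 0, 0, 0], [0.5, 0.03, -0.001, 0, 0, 0, 0], [0.5, 0.042, -0.001, 0, 0, 0, 0], [0.5, 0.054, -0.001, 0, 0, 0, 0], [0.5, 0.066, -0.001, 0, 0, 0, 0], [0.5, 0.078, -0.001, 0, 0, 0, 0], [0.5, 0.09, -0.001, 0, 0, 0, 0], [0.5, 0.1, -0.001, 0, 0, 0, 0], [0.5, 0.104, -0.001, 0, 0, 0, 0]])

```text
t: 21.27
tool_pos: [0.6022, 0.0033, -0.018]
orientation: [2.316, 2.122, -0.0]
contact_force: [-0.2, -6.8, 1.7]
gripper_width: 0.0426
```

```bash
python3 -c "
from where import *
where(('side','top'))
wps([(0,.099,-.018)],1.483)
"
```

```text
side sled [-1.000e-04  1.215e-01] 0.78
top sled [0.0003 0.1207] 0.83
top sled [0.0105 0.1475] 0.65
t21.57 at st [-0.0003  0.0364 -0.0184] F [ 0.  -0.2 -0.3] turn [-0.001 -0.001 -0.001]
[0.063, 0.0, -0.0]
```

>>> move_arm(motion=[[0.5, 0.008, 0, 0, 0, 0, 0], [0.5, 0.018, 0, 0, 0, 0, 0], [0.5, 0.028, 0, 0, 0, 0, 0], [0.5, 0.038, 0, 0, 0, 0, 0], [0.5, 0.046, 0, 0, 0, 0, 0], [0.5, 0.052, 0, 0, 0, 0, 0], [0.5, 0.056, 0, 0, 0, 0, 0], [0.5, 0.058, 0, 0, 0, 0, 0], [0.5, 0.06, 0, 0, 0, 0, 0], [0.5, 0.061, 0, 0, 0, 0, 0]])

```text
t: 22.4
tool_pos: [0.6071, 0.0638, -0.0184]
orientation: [-2.317, -2.121, 0.0]
contact_force: [0.5, -3.0, -1.9]
gripper_width: 0.0431
```

```bash
python3 -c "
from where import *
wps([(0,.099,-.018)],1.483)
"
```

```text
t22.40 at st [-0.0003  0.0975 -0.0184] F [ 0.5 -3.  -1.9] turn [-0. -0. -0.]
[0.002, 0.0, -0.0]
```

>>> move_arm(motion=[[0.5, 0.001, 0, 0, 0, 0, 0], [0.5, 0.002, 0, 0, 0, 0, 0], [0.5, 0.002, 0, 0, 0, 0, 0]])

```text
t: 22.65
tool_pos: [0.6073, 0.0651, -0.0184]
orientation: [2.317, 2.122, -0.001]
contact_force: [-0.4, -5.5, -2.1]
gripper_width: 0.0429
```

>>> move_arm(motion=[[0.5, 0.001, 0, 0, 0, 0, 0], [0.5, 0.0015, 0, 0, 0, 0, 0], [0.5, 0.0015, 0, 0, 0, 0, 0]])

```text
t: 22.9
tool_pos: [0.6072, 0.0651, -0.0184]
orientation: [2.316, 2.121, -0.004]
contact_force: [-0.2, -11.0, -1.5]
gripper_width: 0.0428
```

>>> move_arm(motion=[[0.5, 0.001, 0, 0, 0, 0, 0], [0.5, 0.002, 0, 0, 0, 0, 0], [0.5, 0.002, 0, 0, 0, 0, 0]])

```text
t: 23.15
tool_pos: [0.6073, 0.0652, -0.0183]
orientation: [2.313, 2.121, -0.007]
contact_force: [-2.3, -18.5, -1.2]
gripper_width: 0.0426
```

```bash
python3 -c "
from where import *
where(('side','top'))
wps([(0,.07,-.018),(0,.07,.1),arc(1.57,0,.1),arc(1.57,0,.005)],.697)
"
```

```text
side full_spool [-0.004   0.2174] 0.59
side full_spool [-0.0154  0.2678] 0.35
side sled [0.0076 0.1784] 0.96
top sled [0.004  0.1814] 0.6
t23.45 at st [-0.0003  0.0988 -0.0184] F [ -1.4 -18.1  -0.8] turn [0.001 0.005 0.787]
[-0.029, 0.0, -0.0]
[-0.029, 0.0, -0.118]
[-0.056, 0.07, -0.118]
[-0.056, 0.07, -0.023]
```

Force rose to 18 N with no more motion: home at y ≈ 180. Back off, lift, and go over the keeper post.

>>> move_arm(motion=[[0.5, -0.015, 0, 0, 0, 0, 0], [0.5, -0.029, 0, 0, 0, 0, 0], [0.5, -0.029, 0, -0.04, 0, 0, 0], [0.4, -0.029, 0, -0.08, 0, 0, 0], [0.4, -0.029, 0, -0.12, 0, 0, 0], [0.4, -0.056, 0.04, -0.13, 0, 0, 0.12], [0.4, -0.056, 0.07, -0.13, 0, 0, 0.787], [0.4, -0.056, 0.07, -0.13, 0, 0, 0.787], [0.4, -0.056, 0.07, -0.13, 0, 0, 0.787], [0.4, -0.056, 0.07, -0.13, 0, 0, 0.787]])

```text
t: 24.28
tool_pos: [0.6735, 0.0067, 0.112]
orientation: [-2.858, -1.303, -0.003]
contact_force: [-0.9, -0.5, -0.1]
gripper_width: 0.0343
```

```bash
python3 -c "
from h import *
d=snap('wrist')
for r in spotter.tip_of('wrist','keeper_post')[:2]:
    p=onz(d,r['location'],.065);print(r['location'],r['score'],(p-[S[0],S[1],0])@Rz(S[2]))
wps([arc(1.57,0,.1),arc(1.57,0,.01)],.697)
"
```

```text
[255.8, 320.9] 0.8 [0.06877499 0.04128251 0.065     ]
t24.38 at st [0.0702 0.0466 0.1118] F [0.2 0.5 0.1] turn [-0.    -0.001  0.164]
[-0.003, 0.002, 0.012]
[-0.003, 0.002, 0.102]
```

>>> move_arm(motion=[[0.4, -0.003, 0.002, 0.012, 0, 0, 0.164], [0.4, -0.003, 0.002, 0.02, 0, 0, 0.164], [0.4, -0.003, 0.002, 0.05, 0, 0, 0.164], [0.4, -0.003, 0.002, 0.08, 0, 0, 0.164], [0.4, -0.003, 0.002, 0.098, 0, 0, 0.164], [0.3, -0.003, 0.002, 0.1, 0, 0, 0.164], [0.3, -0.003, 0.002, 0.1, 0, 0, 0.164]])

```text
t: 24.97
tool_pos: [0.671, 0.0037, 0.0107]
orientation: [-2.949, -1.079, 0.004]
contact_force: [0.0, 0.2, 0.9]
gripper_width: 0.0254
```

```bash
python3 -c "
from h import *
wps([arc(a,-.005,.012) for a in (1.4,1.2,1,.8,.6,.4,.2,0)]+[arc(0,-.008,.012)],.697)
"
```

```text
t24.97 at st [0.0687 0.0432 0.0107] F [0.  0.2 0.9] turn [-0.002  0.002  0.004]
[-0.005, -0.011, -0.001]
[-0.01, -0.02, -0.001]
[-0.013, -0.03, -0.001]
[-0.014, -0.04, -0.001]
[-0.013, -0.05, -0.001]
[-0.01, -0.06, -0.001]
[-0.006, -0.069, -0.001]
[0.001, -0.077, -0.001]
[0.001, -0.08, -0.001]
```

>>> move_arm(motion=[[0.3, -0.005, -0.011, -0.001, 0, 0, 0], [0.3, -0.01, -0.02, -0.001, 0, 0, 0], [0.3, -0.013, -0.03, -0.001, 0, 0, 0], [0.3, -0.014, -0.04, -0.001, 0, 0, 0], [0.3, -0.013, -0.05, -0.001, 0, 0, 0], [0.3, -0.01, -0.06, -0.001, 0, 0, 0], [0.3, -0.006, -0.069, -0.001, 0, 0, 0], [0.3, 0.0, -0.077, -0.001, 0, 0, 0], [0.3, 0.001, -0.08, -0.001, 0, 0, 0], [0.3, 0.001, -0.081, -0.001, 0, 0, 0]])

```text
t: 25.8
tool_pos: [0.6228, 0.0645, 0.0132]
orientation: [2.945, 1.078, 0.002]
contact_force: [3.1, -16.0, -0.8]
gripper_width: 0.0258
```

```bash
python3 -c "
from h import *
d=snap('wrist')
for l,z in (('keeper_post',.065),('keeper_pivot',.031)):
  for r in spotter.tip_of('wrist',l)[:2]:
    p=onz(d,r['location'],z);print(l,r['location'],r['score'],(p-[S[0],S[1],0])@Rz(S[2]))
wps([arc(0,-.012,.012)],.697)
"
```

```text
keeper_pivot [215.0, 419.1] 0.77 [0.07111851 0.09528689 0.031     ]
t25.95 at st [0.0154 0.0994 0.0132] F [  1.5 -13.7   1.1] turn [0.005 0.    0.004]
[-0.001, -0.007, 0.001]
```

14 N reaction along -y: it is against the shut stop. Back off, lift and check.

>>> move_arm(motion=[[0.3, 0, 0.001, 0, 0, 0, 0], [0.3, 0, 0.006, 0, 0, 0, 0], [0.3, 0, 0.006, -0.02, 0, 0, 0], [0.3, 0, 0.006, -0.06, 0, 0, 0], [0.3, 0, 0.006, -0.1, 0, 0, 0], [0.3, -0.03, 0.006, -0.14, 0, 0, 0], [0.3, -0.07, 0.006, -0.17, 0, 0, 0], [0.3, -0.1, 0.006, -0.19, 0, 0, 0], [0.3, -0.1, 0.006, -0.19, 0, 0, 0]])

```text
t: 26.7
tool_pos: [0.547, -0.0037, 0.2066]
orientation: [2.95, 1.075, 0.004]
contact_force: [-0.5, -0.6, 0.1]
gripper_width: 0.0261
```

```bash
python3 -c "
from where import *
for i in range(3): snap('wrist')
d=snap('wrist')
for c in ('wrist','side','top'):
  d=snap(c)
  for l,z in (('keeper_post',.065),('keeper_pivot',.031),('spindle_foot',.026),('empty_spool',0),('cup',0),('full_spool',.026),('sled',0)):
   for r in spotter.tip_of(c,l)[:2]:
    p=onz(d,r['location'],z);print(c,l,round(r['score'],2),'st',((p-[S[0],S[1],0])@Rz(S[2]))[:2].round(4),'px',np.round(r['location']))
print(bot.observe())
"
```

```text
wrist keeper_post 0.75 st [0.017  0.0948] px [ 90. 321.]
wrist keeper_post 0.49 st [-0.0009  0.1843] px [ 15. 217.]
wrist keeper_pivot 0.75 st [0.0715 0.0955] px [ 42. 367.]
wrist keeper_pivot 0.66 st [0.0205 0.0976] px [ 87. 321.]
wrist empty_spool 0.92 st [ 0.0331 -0.3185] px [358. 585.]
wrist full_spool 0.24 st [ 0.0293 -0.2908] px [358. 583.]
wrist sled 0.81 st [-0.0012  0.1812] px [ 37. 238.]
side keeper_post 0.75 st [0.0152 0.0949] px [280. 254.]
side keeper_pivot 0.56 st [0.0705 0.1009] px [285. 232.]
side spindle_foot 0.64 st [-0.0686 -0.5465] px [186. 424.]
side spindle_foot 0.61 st [-0.006   0.2108] px [332. 224.]
side empty_spool 0.71 st [ 0.0272 -0.3268] px [217. 354.]
side empty_spool 0.27 st [0.0146 0.1905] px [332. 224.]
side cup 0.9 st [-0.2555  0.3113] px [445. 302.]
side full_spool 0.94 st [-0.2369 -0.2526] px [257. 438.]
side full_spool 0.5 st [-0.0098  0.2104] px [333. 226.]
side sled 0.74 st [0.0084 0.1848] px [332. 228.]
side sled 0.57 st [-0.0874 -0.5246] px [199. 426.]
top keeper_pivot 0.49 st [0.0677 0.0902] px [194. 245.]
top spindle_foot 0.7 st [-0.071  -0.
[... 286 characters left out ...]
8.]
{'t': 28.1, 'q': array([-1.30895833e-01,  2.78433814e-01,  1.61421616e+00,  1.03308413e-04,
        1.24893249e+00,  7.41071892e-01]), 'joint_velocities': array([ 3.92461903e-05, -5.35092249e-04, -5.92356066e-05,  1.94562742e-03,
        9.98526115e-04,  8.22178359e-04]), 'tau': array([-4.78730391e-03, -4.69592249e+01, -2.74965763e+01,  3.73936127e-04,
        8.90265783e-04,  2.47818218e-05]), 'tool_pos': array([ 0.5481544 , -0.00262894,  0.20276738]), 'orientation': array([-2.95169718e+00, -1.07544020e+00, -8.53160449e-05]), 'contact_force': array([ 0.39906877, -0.1208199 , -0.51179339]), 'ft_torque': array([-0.03121021,  0.06469523,  0.04668465]), 'gripper_width': 0.02595520970175835}
```

```bash
python3 -c "
from plant import bot
print(bot.close_job())"
```

```text
the job is handed in; nothing more can be done
None
```

The job was finished in the order asked and handed in at about 28 s of the 72 s allowed, with the arm clear of everything.

**What I did**
1. I swung the keeper open; its post was measured at station (69–70, 42–43) mm, which is the fully open position.
2. I threaded the full spool onto the sled's spindle. The side view showed it seated: it filled image rows 274–308, against 273–309 predicted.
3. I pushed the sled by its block to the corner, then sideways under the cover. At the end stop the force rose to 18 N and it moved no further.
4. I swung the keeper shut against its stop, with about 14 N of reaction.

**Last checks**
- **Keeper:** the post was at (17, 95) mm in the wrist view, against an ideal (18, 95) for fully shut.
- **Sled:** its origin was at (−1, 181) mm in the wrist view, and its spindle foot at y ≈ 211 mm.
- **Bystanders:** the empty spool and cup were at their starting pixels. I did not measure the screwdriver at the end, but nothing went near it.

**What failed or disagreed**
- **First keeper sweep:** it passed over the post without touching it. The real fingertips sit about 30 mm behind the reported tool point, so I worked lower from then on.
- **End position:** the side camera's network put the sled up to 8 mm off in x and 5 mm in y. I trusted the wrist view and the stop in motion instead.
- **Pictures:** the viewer's limit was reached before the pushes, so everything after that was checked by numbers only.

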